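Clear the game pieces into their trays

ROBOT

A 7-joint arm with a two-finger parallel gripper is mounted at the origin on the work surface. World frame = base frame: x ahead of the robot, y to its left, z up, the work surface at z = 0. Lengths are in m, angles in degrees, forces in N, time in s.
With the tool pointing down it reaches from about 0.35 to 0.9 m from the base axis. Payload 8.1 kg.
Tool frame: the origin (TCP) lies at the very end of the fingers, on their centre line; the grasp point (between the pads) lies 19 mm behind it (manip.tcp_to_grasp is the distance from the TCP to the grasp point, in m); z points along the fingers, y is the line along which they close (so a half turn about z gives the same grasp; the last joint's range is limited). The gripper opens to 92 mm and grips with 3 to 60 N. Pads are 19 mm wide; open, the fingers measure 130 mm over their backs; the gripper's body (75 mm by 190 mm) begins 47 mm behind the grasp point.
Start: joints at [-81.165, 24.895, 1.432, 90.138, -0.665, 64.973, -4.303], TCP at [0.159, 0.605, 0.227] pointing down, gripper open.
Joint ranges: [-149.89, 149.89], [-25.12, 119.58], [-72.63, 75.52], [4.76, 147.25], [-75.54, 255.54], [6.69, 114.76], [-157.13, 157.13]. Speed limits (degrees/s): [127.2, 127.2, 172.46, 172.46, 180, 180, 180].

INTERFACE

Orientations are given as a 3x3 rotation matrix whose columns are the frame's x, y, z axes.
In Python, from station import manip gives the robot as it stands.
- The arm moves only by the shell command python3 -m crank 'ROWS' [FORCE]. ROWS is JSON, a list of rows, each an object with "delta_pos": the shift along the tool's x, y, z in mm, a list of three; "yaw": the turn about the tool's z in degrees; "claw": the finger opening in mm, from 0 to 91.8. A call has 1 to 8 rows; each row is the pose to reach, as a shift and turn from the pose commanded when the call began, along the tool's axes at that moment; what a row does not reach only later rows make up. A row lasts 1/12 s, in which the tool goes at most 41.7 mm and 7.16 degrees, less where a joint would pass 70% of its speed; a pose out of reach is approached as far as the arm can. A call with a gripper value outside its range is refused whole. The fingers move at their own pace and stop on an object; FORCE is the grip in N (left out, the last holds). Time passes only in rows, so rows that repeat a pose let the fingers close. It gives the time, the measured TCP pose, the force, the opening and the grip force at its end, in the units of the state.
- manip.observe(): the state, without advancing time (a new reading comes with each control period).
- manip.grab_frame(name): name is "side" or "top"; returns (picture, depth): 400x640x3 uint8, blue, green, red; 400x640 float32, m along the optical axis (not along the pixel's ray), 0 where there is no reading.
- manip.camera_model(name): a dict with "K" (3x3 intrinsics, pixels), "D" ([k1, k2, p1, p2, k3] as OpenCV has them; the pictures are not rectified), "pose" (4x4, takes a point from camera to world coordinates). Camera axes: x right, y down, z forward; pixel columns grow to the right and rows downward; lengths in m; the calibration is good to about 2 mm. A picture is of the moment at which its call begins. camera_model takes no time and is no camera call.
- manip.finish_job(): hands the job in; it is judged then, once.
The state is a dict: "time": time; "q": joint angles; "joint_vel": joint speeds; "effort": joint torques, N m; "tool_pos": TCP position; "ee_rot": TCP orientation; "ft_force": force on the tool from outside, world axes, zero at the start; "moment": the same for the moment, N m; "grip_width": finger opening in m; "gripper_force": force on a finger pad.
Only numpy, scipy, OpenCV 4.12 (cv2) and the standard library are available. Lean on these libraries where they do the work, as an engineer would, in place of code of your own. Each camera call takes 0.05 s, during which the arm holds its last target. There are 200 camera calls.

TASK

The game is over and its pieces lie mixed on the shelf: sort them into the three plywood trays. Stand the queen and the rook upright in the small tray with two square bays and the two stone fence sections upright in the big tray with two long bays, one piece to a bay, and park the armoured car on its wheels in the tray with the single bay. Set every piece down flat on its bay's floor, never dropping it, and leave the saucer and the dispenser of acrylic bases where they stand.

Things in the scene. Friction and masses are not known exactly. Their poses are not given: they have to be found in the camera images.
- queen_mid (a point): Loose walnut chess queen standing upright, 68 mm tall, 32 mm across its round foot, narrowing to a stem 19 to 20 mm thick between 21 and 46 mm above the foot, a 25 mm collar at 50 mm, and a crown 25 mm across ringed with little beads; 35 g. The point is on its axis half-way up, 34 mm above the foot; z up along the axis.
- rook_mid (a point): Loose walnut chess rook standing upright, 50 mm tall, 30 mm across its round foot (the lowest 5 mm), stem 21 to 22 mm thick between 16 and 34 mm above the foot, top 27 mm across with six battlements; 30 g. The point is on its axis half-way up, 25 mm above the foot; z up.
- car_mid (a point): Loose red plastic armoured car with four wheels and a round turret, standing on its wheels: 93 mm long along its x (gun and sloped nose to +x; either way round will do in the tray), 42 mm wide along its y, 47 mm tall; the flat hull sides, 42 mm apart, run from 16 to 34 mm above the ground and from 35 mm behind to 29 mm ahead of the middle, with the wheels below them just inside that width; 80 g. The point is in the middle, 23.5 mm above the ground; z up.
- fence_long_mid (a point): Loose grey resin dry-stone fence section with a pillar at each end, standing upright: 106 mm long along its x, 40 mm tall, wall 19 mm thick along its y, each end pillar 15 mm long and 24 mm thick; 95 g. The point is in the middle, 20 mm above its underside; z up.
- fence_short_mid (a point): Loose grey resin dry-stone fence section without pillars, standing upright: 62 mm long along its x, 40 mm tall, 19 mm thick along its y; 55 g. The point is in the middle, 20 mm above its underside; z up.
- tray_chess: Stands firm on the shelf and does not move. Plywood sorting tray with a cork-lined floor and a low wall; 142 mm along its x by 74 mm along its y, with one divider across it that makes two square bays, each 64 by 64 mm inside, centred at 34 mm to either side of the middle along x. Origin: centre of its underside, on the shelf top; z up. The floor is 3 mm thick, outer walls 5 mm thick and with the 4 mm divider 10 mm high over all, so the wall stands 7 mm above the floor.
- tray_scenery: Stands firm on the shelf and does not move. Plywood sorting tray with a cork-lined floor and a low wall; 134 by 134 mm, with one divider that runs along its x and makes two long bays, each 124 mm along x by 60 mm along y inside, centred at 32 mm to either side of the middle along y. Origin: centre of its underside, on the shelf top; z up. The floor is 3 mm thick, outer walls 5 mm thick and with the 4 mm divider 10 mm high over all, so the wall stands 7 mm above the floor.
- tray_car: Stands firm on the shelf and does not move. Plywood sorting tray with a cork-lined floor and a low wall; 122 mm along its x by 86 mm along its y, with no divider: a single bay, 112 by 76 mm inside, centred on the tray. Origin: centre of its underside, on the shelf top; z up. The floor is 3 mm thick, outer walls 5 mm thick and 10 mm high over all, so the wall stands 7 mm above the floor.
- saucer: Bystander: loose white ceramic saucer, 120 mm across, 18 mm tall, with two clear bases lying in it. Origin: centre of its underside. To be left where it stands.
- dispenser: Bystander: loose push dispenser of acrylic bases, a black foot 80 by 58 mm with a white thumb pad standing 13 mm out of its -x end, and a four-post magazine of clear discs under a black cap, 109 mm tall over all; 400 g. Origin: centre of the foot's underside. To be left where it stands.

How it is judged (in metres and radians):
At the end, for the whole second after the job is handed in: Queen and rook in the two square bays, the fences in the two long bays, one to a bay, the car in the single bay: each wholly inside its bay's walls (centre 14 to 34 mm from the bay's centre at most), on its floor within 3 mm, upright within 0.1 rad, at rest (under 0.02 m/s), released (((x of queen_mid in the frame of tray_chess between 0.016 and 0.052 m and y of queen_mid in the frame of tray_chess between -0.018 and 0.018 m and z of queen_mid in the frame of tray_chess between 0.034 and 0.0395 m and angle between each of queen_mid, rook_mid's own z axis and vertical below 0.1 rad and x of rook_mid in the frame of tray_chess between -0.052 and -0.016 m and y of rook_mid in the frame of tray_chess between -0.018 and 0.018 m and z of rook_mid in the frame of tray_chess between 0.025 and 0.0305 m) or (x of queen_mid in the frame of tray_chess between -0.052 and -0.016 m and y of queen_mid in the frame of tray_chess between -0.018 and 0.018 m and z of queen_mid in the frame of tray_chess between 0.034 and 0.0395 m and angle between each of queen_mid, rook_mid's own z axis and vertical below 0.1 rad and x of rook_mid in the frame of tray_chess between 0.016 and 0.052 m and y of rook_mid in the frame of tray_chess between -0.018 and 0.018 m and z of rook_mid in the frame of tray_chess between 0.025 and 0.0305 m)) and ((x of fence_long_mid in the frame of tray_scenery between -0.014 and 0.014 m and y of fence_long_mid in the frame of tray_scenery between 0.009 and 0.055 m and z of fence_long_mid in the frame of tray_scenery between 0.02 and 0.0255 m and angle between each of fence_long_mid, fence_short_mid's own z axis and vertical below 0.1 rad and x of fence_short_mid in the frame of tray_scenery between -0.034 and 0.034 m and y of fence_short_mid in the frame of tray_scenery between -0.055 and -0.009 m and z of fence_short_mid in the frame of tray_scenery between 0.02 and 0.0255 m) or (x of fence_long_mid in the frame of tray_scenery between -0.014 and 0.014 m and y of fence_long_mid in the frame of tray_scenery between -0.055 and -0.009 m and z of fence_long_mid in the frame of tray_scenery between 0.02 and 0.0255 m and angle between each of fence_long_mid, fence_short_mid's own z axis and vertical below 0.1 rad and x of fence_short_mid in the frame of tray_scenery between -0.034 and 0.034 m and y of fence_short_mid in the frame of tray_scenery between 0.009 and 0.055 m and z of fence_short_mid in the frame of tray_scenery between 0.02 and 0.0255 m)) and x of car_mid in the frame of tray_car between -0.016 and 0.016 m and y of car_mid in the frame of tray_car between -0.019 and 0.019 m and z of car_mid in the frame of tray_car between 0.0235 and 0.029 m and angle between car_mid's own z axis and vertical below 0.1 rad and linear speed of each of queen, rook, car, fence_long, fence_short below 0.02 m/s); the robot touches nothing.
It fails at once if a piece is dropped or thrown: it moves faster than 0.9 m/s (a fall of about 4 cm) with no finger on it ((contact force between the fingers and queen below 0.05 N and linear speed of queen above 0.9 m/s) or (contact force between the fingers and rook below 0.05 N and linear speed of rook above 0.9 m/s) or (contact force between the fingers and car below 0.05 N and linear speed of car above 0.9 m/s) or (contact force between the fingers and fence_long below 0.05 N and linear speed of fence_long above 0.9 m/s) or (contact force between the fingers and fence_short below 0.05 N and linear speed of fence_short above 0.9 m/s)).
It fails at once if the saucer is shifted by more than 20 mm or tipped (distance of saucer from where it was at the start of the episode above 0.02 m or angle between saucer's own z axis and vertical above 0.3 rad).
It fails at once if the dispenser is shifted by more than 20 mm or tipped (distance of dispenser from where it was at the start of the episode above 0.02 m or angle between dispenser's own z axis and vertical above 0.3 rad).
It also fails if it takes over 128 s, if anything falls off the work surface, if the arm or the gripper's body presses on something with over 40 N, if the wrist force passes 120 N, or if a joint passes its speed limit or range.

## Working session

There is one attempt and no reset: what is moved stays moved. The work goes in short steps, Python scripts to look and compute and a shell command to move; the robot and the scene stay as the last step left them, time stands still between calls to the robot, and variables do not carry over. Pictures are saved under pics/ and viewed, at most 14 in all, crops included, and the job is handed in when it is done.

```bash
mkdir -p pics; cat > h.py <<'E'
import numpy as np,cv2
from station import manip
def grab(n):
    im,d=manip.grab_frame(n); np.savez(f'/tmp/{n}.npz',im=im,d=d); return im,d
def world(n,uv,d):
    c=manip.camera_model(n); p=cv2.undistortPoints(np.float32(uv).reshape(-1,1,2),np.array(c['K']),np.array(c['D'])).reshape(-1,2)
    P=np.c_[p,np.ones(len(p))]*np.reshape(d,(-1,1)); T=np.array(c['pose']); return P@T[:3,:3].T+T[:3,3]
def cloud(n,d):
    v,u=np.mgrid[:400,:640]; return world(n,np.c_[u.ravel(),v.ravel()],d.ravel()).reshape(400,640,3)
def ray(n,uv,z):
    a=world(n,uv,np.ones(len(uv))); o=np.array(manip.camera_model(n)['pose'])[:3,3]; r=a-o; return o+r*((z-o[2])/r[:,2])[:,None]
E
python3 - <<'E'
from h import *
np.set_printoptions(precision=3,suppress=True)
s=manip.observe();print(s['tool_pos'],s['ee_rot'],s['time'],manip.tcp_to_grasp)
for n in('top','side'):
    im,d=grab(n);cv2.imwrite(f'pics/{n}0.png',im);c=manip.camera_model(n);print(c['K'],c['D'],c['pose'],(d>0).mean())
    for z in [0]:print(ray(n,[[0,0],[639,0],[0,399],[639,399],[320,200]],z))
E
```

```text
[0.159 0.604 0.226] [[-0.967  0.254 -0.   ]
 [ 0.254  0.967 -0.002]
 [-0.    -0.002 -1.   ]] 0.0 0.0188
[[467.877   0.    315.121]
 [  0.    467.877 199.294]
 [  0.      0.      1.   ]] [0.043 0.    0.    0.    0.   ] [[ 0.037 -0.978  0.203  0.347]
 [-0.999 -0.037  0.003  0.002]
 [ 0.005 -0.203 -0.979  0.996]
 [ 0.     0.     0.     1.   ]] 0.9959375
[[ 0.997  0.751  0.   ]
 [ 1.055 -0.73   0.   ]
 [ 0.134  0.604  0.   ]
 [ 0.179 -0.642  0.   ]
 [ 0.553 -0.005  0.   ]]
[[396.736   0.    314.358]
 [  0.    396.736 203.689]
 [  0.      0.      1.   ]] [-0.091  0.     0.     0.     0.   ] [[ 0.974 -0.144  0.174  0.372]
 [-0.226 -0.667  0.71  -0.696]
 [ 0.014 -0.731 -0.682  0.73 ]
 [ 0.     0.     0.     1.   ]] 0.9958359375
[[-1.207  2.691  0.   ]
 [ 3.736  1.9    0.   ]
 [-0.134 -0.332  0.   ]
 [ 1.044 -0.602  0.   ]
 [ 0.578  0.075  0.   ]]
```

View pics/top0.png

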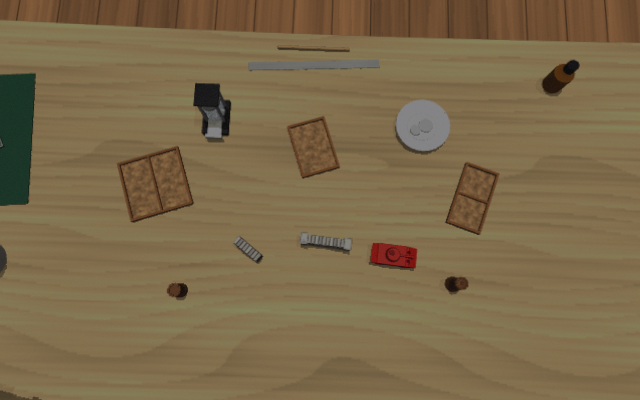

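View pics/side0.png

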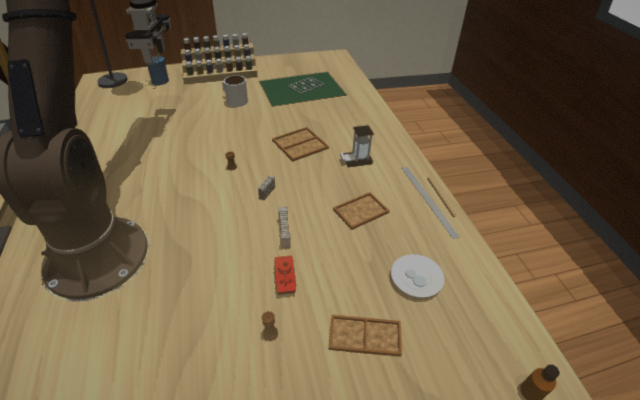

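Top view: scenery tray (155,184), car tray (313,147), chess tray (472,198), saucer (423,126), dispenser (213,112), short fence (248,249), long fence (326,242), car (394,256), and chess pieces at (457,284) and (178,290). The side view shows the same arrangement, with nothing blocking the pieces.

```bash
cat > m.py <<'E'
from h import *
np.set_printoptions(precision=4,suppress=True)
def measure():
    im,d=grab('top');X=cloud('top',d)
    sh=X[330:380,250:450].reshape(-1,3);print('shelf z',np.median(sh[:,2]),sh[:,2].std())
    for name,(u,v),r in [('q/r R',(457,284),22),('q/r L',(178,290),22),('car',(394,256),35),('flong',(326,242),35),('fshort',(248,249),25),('saucer',(423,126),35),('disp',(213,112),38)]:
        m=np.zeros((400,640),bool);m[v-r:v+r,u-r:u+r]=1
        P=X[m];P=P[P[:,2]>.009];top=np.percentile(P[:,2],98);
        rr=cv2.minAreaRect(np.float32(P[:,:2]*1000)); T=P[P[:,2]>top-.012];rt=cv2.minAreaRect(np.float32(T[:,:2]*1000))
        print(name,'n',len(P),'top',top.round(4),'all',np.round(rr[0]+rr[1]+(rr[2],),1),'top',np.round(rt[0]+rt[1]+(rt[2],),1), 'centroid',T[:,:2].mean(0))
def trays():
    z=np.load('/tmp/top.npz');im=z['im']
    hsv=cv2.cvtColor(im,cv2.COLOR_BGR2HSV)
    g=cv2.GaussianBlur(im,(0,0),1)
    for name,(u,v),r in [('scen',(155,184),48),('tcar',(313,147),40),('chess',(472,198),45)]:
        bg=im[260:390,480:620].reshape(-1,3)
        L=g[...,2].astype(int); m=np.zeros((400,640),np.uint8);w=L[v-r:v+r,u-r:u+r]
        m[v-r:v+r,u-r:u+r]=(w<np.median(L[300:390,250:450])*.8)*255
        m=cv2.morphologyEx(m,cv2.MORPH_CLOSE,np.ones((7,7)))
        c=max(cv2.findContours(m,0,1)[0],key=cv2.contourArea);p=ray('top',c.reshape(-1,2),.008)[:,:2]*1000
        print(name,np.round(sum(map(lambda a:tuple(np.atleast_1d(a)),cv2.minAreaRect(np.float32(p))),()),1))
if __name__=='__main__':measure();trays()
E
python3 m.py
```

```text
shelf z 0.0006088761458346026 0.05882750939256054
q/r R n 255 top 0.9963 all [ 372.9 -148.1   26.8  304.1    4.9] top [346.7   2.3   0.    0.    0. ] centroid [0.3467 0.0023]
q/r L n 216 top 0.0532 all [355.6 146.6  26.3 287.8   1.7] top [355.1 146.6  25.3 287.8   1.7] centroid [0.3516 0.2724]
car n 956 top 0.9963 all [416.  -96.9  70.5 231.7  18. ] top [346.7   2.3   0.    0.    0. ] centroid [0.3467 0.0023]
flong n 584 top 0.9963 all [408.5 -15.1 105.7 126.4  84.4] top [346.7   2.3   0.    0.    0. ] centroid [0.3467 0.0023]
fshort n 312 top 0.7872 all [399.3  85.9 197.1  20.   54.1] top [346.7   2.3   0.    0.    0. ] centroid [0.3467 0.0023]
saucer n 1453 top 0.0207 all [ 553.  -150.3  117.2  499.8   66.7] top [ 553.  -150.3  117.2  499.8   66.7] centroid [ 0.7255 -0.2247]
disp n 1550 top 0.1128 all [532.7 174.8 484.6 150.2  25.6] top [549.9 138.7 485.3  63.6  26.4] centroid [0.7266 0.225 ]
scen [574.  350.9 139.3 136.9  19.2]
tcar [669.   15.1 127.   88.   19. ]
chess [ 568.1 -331.1   76.6  145.6   71.1]
```

```bash
sed -i 's/P=P\[P\[:,2\]>.009\]/P=P[(P[:,2]>.009)\&(P[:,2]<.2)]/' m.py
cat >> m.py <<'E'
E
sed -i '1a def ax(rr):\n    b=cv2.boxPoints(rr);e=[b[1]-b[0],b[2]-b[1]];e=max(e,key=lambda x:np.hypot(*x));return round(float(np.degrees(np.arctan2(e[1],e[0])))%180,1)' m.py
sed -i "s/'centroid',/'axdeg',ax(rr),ax(rt),'centroid',/; s/print(name,np.round(sum/print(name,ax(cv2.minAreaRect(np.float32(p))),np.round(sum/" m.py
python3 m.py
```

```text
shelf z 0.0006281623899974109 0.06883855727258725
q/r R n 247 top 0.07 all [ 384.4 -285.    26.5   25.    38.1] top [ 384.5 -286.7   23.4   25.3   14.1] axdeg 38.1 104.1 centroid [ 0.3843 -0.286 ]
q/r L n 215 top 0.0535 all [352.1 277.3  26.9  25.6  40.9] top [351.4 277.7  26.1  25.8  84.6] axdeg 40.9 84.6 centroid [0.3516 0.2772]
car n 939 top 0.048 all [ 436.9 -161.5   93.7   42.1   84.9] top [ 436.3 -162.5   71.    39.7   83.6] axdeg 84.9 83.6 centroid [ 0.4363 -0.1593]
flong n 563 top 0.0436 all [459.6 -20.1 105.7  24.2  84.5] top [459.6 -20.1 105.7  24.2  84.5] axdeg 84.5 84.5 centroid [ 0.459  -0.0198]
fshort n 306 top 0.0435 all [438.1 140.6  62.6  20.   52.9] top [438.6 140.5  62.3  19.4  53.8] axdeg 52.9 53.8 centroid [0.4383 0.1402]
saucer n 1465 top 0.0206 all [ 727.1 -225.5  117.7  118.4   48.3] top [ 727.1 -225.5  117.7  118.4   48.3] axdeg 138.3 138.3 centroid [ 0.7297 -0.2275]
disp n 1531 top 0.1122 all [702.9 244.4  79.1 155.3  61.2] top [739.9 233.2  50.5  49.5   0.5] axdeg 151.2 0.5 centroid [0.7392 0.2324]
scen 19.3 [574.  350.9 139.3 136.9  19.3]
tcar 18.5 [669.   15.  126.4  88.3  18.5]
chess 161.1 [ 568.1 -331.1   76.6  145.6   71.1]
```

```bash
cat > go.py <<'E'
import sys
from h import *
# go.py x y z(mm) [psi deg]: tool-axis deltas and yaw to there
a=list(map(float,sys.argv[1:]));s=manip.observe();R=np.array(s['ee_rot']);p=np.array(s['tool_pos'])*1000
psi=np.degrees(np.arctan2(R[1,1],R[0,1]));yaw=(psi-a[3]+90)%180-90 if len(a)>3 else 0
print('t',round(s['time'],2),'pos',p.round(1),'psi',round(psi,1),'w',round(s['grip_width']*1000,1),'F',round(float(s['gripper_force']),1),'q7',round(float(s['q'][6]),0),'-> delta',(R.T@(np.array(a[:3])-p)).round(1),'yaw',round(yaw,1))
E
python3 go.py 351.5 277.5 100 71
```

```text
t 0.2 pos [158.7 604.2 226.2] psi 75.3 w 91.6 F 0.0 q7 -4.0 -> delta [-269.5 -266.9  126.5] yaw 4.3
```

```bash
python3 -m crank '[{"delta_pos":[-135,-135,63],"yaw":4,"claw":50},{"delta_pos":[-135,-135,63],"yaw":4,"claw":50},{"delta_pos":[-135,-135,63],"yaw":4,"claw":50},{"delta_pos":[-135,-135,63],"yaw":4,"claw":50},{"delta_pos":[-270,-267,126],"yaw":4,"claw":50},{"delta_pos":[-270,-267,126],"yaw":4,"claw":50},{"delta_pos":[-270,-267,126],"yaw":4,"claw":50},{"delta_pos":[-270,-267,126],"yaw":4,"claw":50}]' 20; python3 go.py 351.5 277.5 100 71
```

```text
time: 0.87
tool_pos: [0.3202, 0.3304, 0.1215]
ee_rot: [[-0.947, 0.321, 0.0], [0.321, 0.947, 0.0], [-0.0, 0.001, -1.0]]
ft_force: [1.1, 1.2, -0.7]
grip_width: 0.0508
gripper_force: 0.0
t 0.87 pos [320.2 330.4 121.5] psi 71.3 w 50.8 F 0.0 q7 21.0 -> delta [-46.6 -40.   21.5] yaw 0.3
```

```bash
python3 -m crank '[{"delta_pos":[-47,-40,21],"yaw":0,"claw":50},{"delta_pos":[-47,-40,21],"yaw":0,"claw":50},{"delta_pos":[-47,-40,21],"yaw":0,"claw":50},{"delta_pos":[-47,-40,21],"yaw":0,"claw":50}]' >/dev/null; python3 go.py 351.5 277.5 11 71; python3 - <<'E'
from h import *
im,d=grab('top');im2,_=grab('side')
cv2.imwrite('pics/r1.png',np.hstack([cv2.resize(im[240:340,120:240],(480,400)),cv2.resize(im2[110:210,190:270],(320,400))]))
E
```

```text
t 1.2 pos [351.7 277.8 100.6] psi 71.1 w 50.1 F 0.0 q7 29.0 -> delta [ 0.1 -0.3 89.6] yaw 0.1
```

View pics/r1.png

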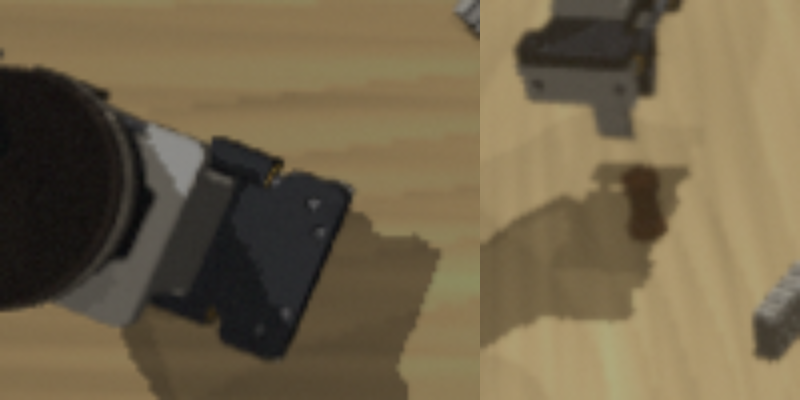

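The top view hides the rook under the hand. The side crop shows a finger straight above the rook, around crop (615,110) against (645,200), which fits the measured position. I'll descend and grip.

```bash
python3 -m crank '[{"delta_pos":[0,0,30],"yaw":0,"claw":50},{"delta_pos":[0,0,60],"yaw":0,"claw":50},{"delta_pos":[0,0,80],"yaw":0,"claw":50},{"delta_pos":[0,0,90],"yaw":0,"claw":50},{"delta_pos":[0,0,90],"yaw":0,"claw":10},{"delta_pos":[0,0,90],"yaw":0,"claw":10},{"delta_pos":[0,0,90],"yaw":0,"claw":10},{"delta_pos":[0,0,90],"yaw":0,"claw":10}]' 12;python3 -m crank '[{"delta_pos":[0,0,0],"yaw":0,"claw":10},{"delta_pos":[0,0,0],"yaw":0,"claw":10},{"delta_pos":[0,0,-5],"yaw":0,"claw":10},{"delta_pos":[0,0,-10],"yaw":0,"claw":10}]' ;  python3 go.py 536 -320 110 71
```

```text
time: 1.97
tool_pos: [0.3517, 0.2802, 0.0118]
ee_rot: [[-0.947, 0.32, 0.001], [0.32, 0.947, 0.002], [-0.001, 0.002, -1.0]]
ft_force: [-0.1, -0.1, -0.1]
grip_width: 0.028
gripper_force: 0.1
time: 2.3
tool_pos: [0.3512, 0.2789, 0.0213]
ee_rot: [[-0.947, 0.321, -0.0], [0.321, 0.947, -0.0], [0.0, -0.0, -1.0]]
ft_force: [-0.7, 0.2, 1.1]
grip_width: 0.0262
gripper_force: 12.0
t 2.3 pos [351.2 278.9  21.3] psi 71.3 w 26.2 F 12.0 q7 31.0 -> delta [-367.3 -507.9  -88.6] yaw 0.3
```

```bash
python3 -m crank '[{"delta_pos":[0,0,-30],"yaw":0,"claw":10},{"delta_pos":[0,0,-60],"yaw":0,"claw":10},{"delta_pos":[0,0,-90],"yaw":0,"claw":10},{"delta_pos":[0,0,-90],"yaw":0,"claw":10}]' 15; python3 go.py 536 -320 110 71; python3 - <<'E'
from h import *
im2,_=grab('side')
cv2.imwrite('pics/r2.png',cv2.resize(im2[90:190,190:290],(600,600)))
E
```

```text
time: 2.63
tool_pos: [0.3534, 0.2808, 0.1159]
ee_rot: [[-0.947, 0.321, 0.005], [0.321, 0.947, 0.005], [-0.003, 0.007, -1.0]]
ft_force: [-0.3, 1.1, -0.3]
grip_width: 0.0259
gripper_force: 15.0
t 2.63 pos [353.4 280.8 115.9] psi 71.3 w 25.9 F 15.0 q7 29.0 -> delta [-366.  -510.3    3.6] yaw 0.3
```

View pics/r2.png

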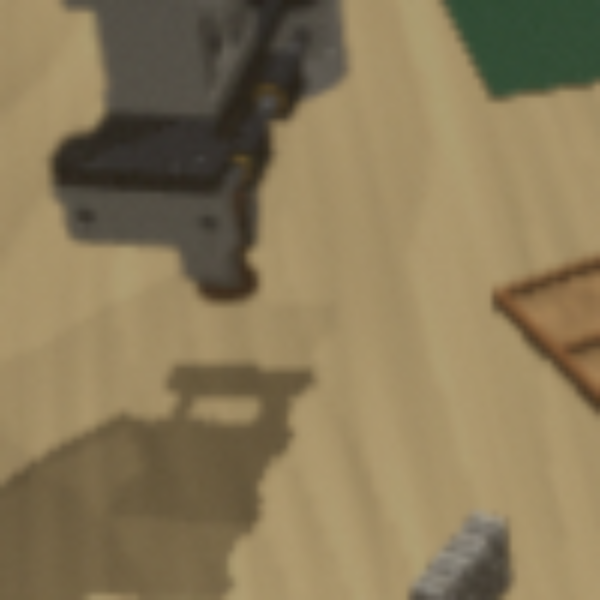

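The rook hangs upright between the fingers, its foot showing at crop (228,290). I'll carry it to the near chess bay.

```bash
python3 -m crank '[{"delta_pos":[-12,-16,0],"yaw":0,"claw":10},{"delta_pos":[-30,-42,0],"yaw":0,"claw":10},{"delta_pos":[-54,-75,0],"yaw":0,"claw":10},{"delta_pos":[-78,-108,0],"yaw":0,"claw":10},{"delta_pos":[-102,-141,0],"yaw":0,"claw":10},{"delta_pos":[-126,-175,0],"yaw":0,"claw":10},{"delta_pos":[-150,-209,0],"yaw":0,"claw":10},{"delta_pos":[-174,-242,0],"yaw":0,"claw":10}]' >/dev/null; python3 go.py 536 -320 110 71
```

```text
t 3.35 pos [437.8  -8.2 110.5] psi 71.3 w 26.0 F 15.0 q7 72.0 -> delta [-193.  -263.8    0.4] yaw 0.3
```

```bash
python3 -m crank '[{"delta_pos":[-24,-33,0],"yaw":0,"claw":10},{"delta_pos":[-48,-66,0],"yaw":0,"claw":10},{"delta_pos":[-72,-99,0],"yaw":0,"claw":10},{"delta_pos":[-96,-132,0],"yaw":0,"claw":10},{"delta_pos":[-120,-165,0],"yaw":0,"claw":10},{"delta_pos":[-144,-198,0],"yaw":0,"claw":10},{"delta_pos":[-168,-231,0],"yaw":0,"claw":10},{"delta_pos":[-184,-252,0],"yaw":0,"claw":10}]' >/dev/null; python3 -m crank '[{"delta_pos":[-9,-12,0],"yaw":0,"claw":10},{"delta_pos":[-9,-12,0],"yaw":0,"claw":10},{"delta_pos":[-9,-12,0],"yaw":0,"claw":10},{"delta_pos":[-9,-12,0],"yaw":0,"claw":10}]' >/dev/null; python3 go.py 536 -320 15 71;python3 - <<'E'
from h import *
im,d=grab('top');im2,_=grab('side')
cv2.imwrite('pics/r3.png',np.hstack([cv2.resize(im[140:300,410:530],(450,600)),cv2.resize(im2[240:380,260:340],(343,600))]))
E
```

```text
t 4.35 pos [ 535.9 -316.4  110.1] psi 71.3 w 26.4 F 15.0 q7 107.0 -> delta [-1.4 -3.5 95.1] yaw 0.3
```

View pics/r3.png

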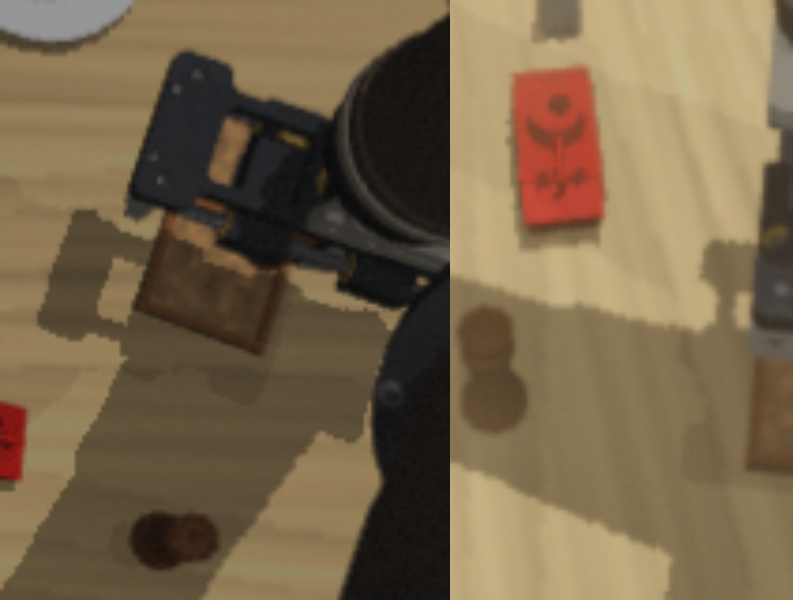

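The hand is over the near chess bay and clear of the saucer. I'll lower it in stages and watch the force.

```bash
python3 -m crank '[{"delta_pos":[0,-2,20],"yaw":0,"claw":10},{"delta_pos":[-1,-3,50],"yaw":0,"claw":10},{"delta_pos":[-1,-3,75],"yaw":0,"claw":10},{"delta_pos":[-1,-3,88],"yaw":0,"claw":10},{"delta_pos":[-1,-3,92],"yaw":0,"claw":10},{"delta_pos":[-1,-3,92],"yaw":0,"claw":10},{"delta_pos":[-1,-3,92],"yaw":0,"claw":10}]'; python3 -m crank '[{"delta_pos":[0,0,1.5],"yaw":0,"claw":10},{"delta_pos":[0,0,1.5],"yaw":0,"claw":10},{"delta_pos":[0,0,3],"yaw":0,"claw":10},{"delta_pos":[0,0,3],"yaw":0,"claw":10}]'
```

```text
time: 5.03
tool_pos: [0.5372, -0.3211, 0.0199]
ee_rot: [[-0.947, 0.321, 0.001], [0.321, 0.947, -0.0], [-0.001, -0.0, -1.0]]
ft_force: [0.7, -0.3, -0.2]
grip_width: 0.0262
gripper_force: 15.0
time: 5.37
tool_pos: [0.5368, -0.3212, 0.0162]
ee_rot: [[-0.947, 0.321, 0.001], [0.321, 0.947, -0.0], [-0.001, 0.0, -1.0]]
ft_force: [-0.4, -0.3, -0.3]
grip_width: 0.0258
gripper_force: 15.0
```

```bash
python3 -m crank '[{"delta_pos":[0,0,1],"yaw":0,"claw":10},{"delta_pos":[0,0,1],"yaw":0,"claw":10},{"delta_pos":[0,0,1],"yaw":0,"claw":10}]'; python3 -m crank '[{"delta_pos":[0,0,1],"yaw":0,"claw":10},{"delta_pos":[0,0,1],"yaw":0,"claw":10},{"delta_pos":[0,0,1],"yaw":0,"claw":10}]'
```

```text
time: 5.62
tool_pos: [0.5365, -0.3212, 0.0149]
ee_rot: [[-0.947, 0.321, 0.0], [0.321, 0.947, -0.0], [-0.0, 0.0, -1.0]]
ft_force: [0.1, -0.3, -0.4]
grip_width: 0.0262
gripper_force: 15.0
time: 5.87
tool_pos: [0.537, -0.3216, 0.0146]
ee_rot: [[-0.947, 0.321, 0.001], [0.321, 0.947, -0.001], [-0.001, -0.0, -1.0]]
ft_force: [-1.0, -0.1, 5.6]
grip_width: 0.0258
gripper_force: 15.0
```

```bash
python3 -m crank '[{"delta_pos":[0,0,0],"yaw":0,"claw":30},{"delta_pos":[0,0,0],"yaw":0,"claw":46},{"delta_pos":[0,0,0],"yaw":0,"claw":46},{"delta_pos":[0,0,0],"yaw":0,"claw":46},{"delta_pos":[0,0,-25],"yaw":0,"claw":46},{"delta_pos":[0,0,-60],"yaw":0,"claw":46},{"delta_pos":[0,0,-95],"yaw":0,"claw":46},{"delta_pos":[0,0,-95],"yaw":0,"claw":46}]'; python3 go.py 384.4 -286 110 71
```

```text
time: 6.53
tool_pos: [0.5396, -0.3233, 0.1153]
ee_rot: [[-0.947, 0.321, 0.008], [0.321, 0.947, -0.004], [-0.009, -0.001, -1.0]]
ft_force: [0.9, -0.8, 0.3]
grip_width: 0.0459
gripper_force: 0.0
t 6.53 pos [ 539.6 -323.3  115.3] psi 71.3 w 45.9 F 0.0 q7 107.0 -> delta [159.  -14.5   3.8] yaw 0.3
```

```bash
python3 -m crank '[{"delta_pos":[30,-3,0],"yaw":0,"claw":52},{"delta_pos":[70,-7,0],"yaw":0,"claw":52},{"delta_pos":[110,-11,0],"yaw":0,"claw":52},{"delta_pos":[145,-15,0],"yaw":0,"claw":52},{"delta_pos":[157,-16,0],"yaw":0,"claw":52},{"delta_pos":[157,-16,0],"yaw":0,"claw":52},{"delta_pos":[157,-16,0],"yaw":0,"claw":52},{"delta_pos":[157,-16,0],"yaw":0,"claw":52}]'>/dev/null; python3 go.py 384.4 -286 15 71;python3 - <<'E'
from h import *
im,d=grab('top');X=cloud('top',d)
im2,_=grab('side')
cv2.imwrite('pics/r4.png',np.hstack([cv2.resize(im[140:320,410:530],(400,600)),cv2.resize(im2[250:390,250:340],(386,600))]))
P=X[140:240,430:510].reshape(-1,3);P=P[(P[:,2]>.03)&(P[:,2]<.06)];print(P.mean(0) if len(P) else 0,len(P),np.percentile(P[:,2],95))
E
```

```text
t 7.2 pos [ 384.3 -286.3  109.1] psi 71.3 w 51.6 F 0.0 q7 111.0 -> delta [ 0.1  0.3 94.1] yaw 0.3
[ 0.53536502 -0.32090185  0.05032627] 160 0.05500936327642923
```

View pics/r4.png

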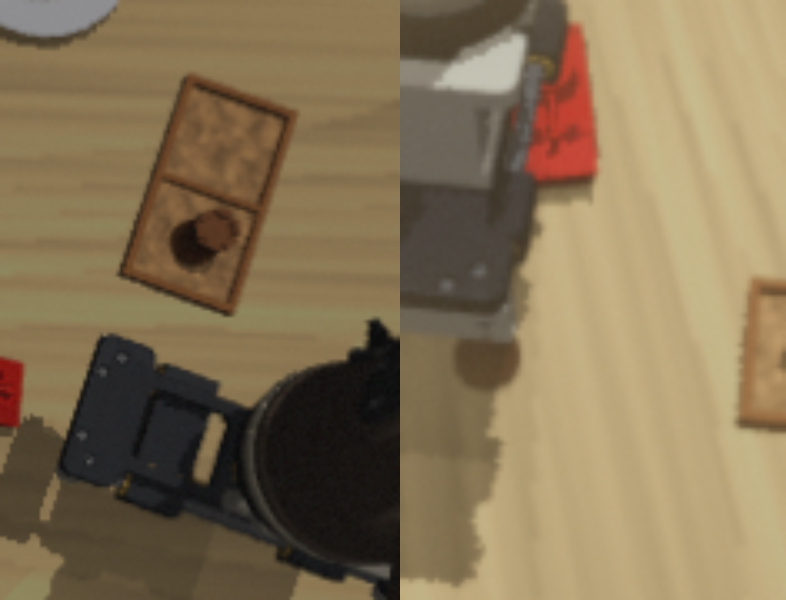

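The rook stands upright in the near bay (crop (210,235)). The hand is over the queen, whose foot shows at crop (485,360) in the side half.

```bash
python3 -m crank '[{"delta_pos":[0,0,30],"yaw":0,"claw":52},{"delta_pos":[0,0,65],"yaw":0,"claw":52},{"delta_pos":[0,0,85],"yaw":0,"claw":52},{"delta_pos":[0,0,94],"yaw":0,"claw":52},{"delta_pos":[0,0,94],"yaw":0,"claw":52},{"delta_pos":[0,0,94],"yaw":0,"claw":10},{"delta_pos":[0,0,94],"yaw":0,"claw":10},{"delta_pos":[0,0,94],"yaw":0,"claw":10}]' 12;python3 -m crank '[{"delta_pos":[0,0,0],"yaw":0,"claw":10},{"delta_pos":[0,0,0],"yaw":0,"claw":10},{"delta_pos":[0,0,0],"yaw":0,"claw":10},{"delta_pos":[0,0,0],"yaw":0,"claw":10},{"delta_pos":[0,0,-8],"yaw":0,"claw":10},{"delta_pos":[0,0,-40],"yaw":0,"claw":10},{"delta_pos":[0,0,-75],"yaw":0,"claw":10},{"delta_pos":[0,0,-95],"yaw":0,"claw":10}]' 15;  python3 go.py 600 -342 110 71
```

```text
time: 7.97
tool_pos: [0.3837, -0.2864, 0.016]
ee_rot: [[-0.947, 0.321, 0.002], [0.321, 0.947, -0.001], [-0.002, -0.0, -1.0]]
ft_force: [-0.5, 0.4, 0.3]
grip_width: 0.0365
gripper_force: 0.0
time: 8.63
tool_pos: [0.3828, -0.2863, 0.1128]
ee_rot: [[-0.947, 0.321, 0.001], [0.321, 0.947, -0.001], [-0.001, -0.0, -1.0]]
ft_force: [1.3, -0.7, -0.4]
grip_width: 0.0232
gripper_force: 15.0
t 8.63 pos [ 382.8 -286.3  112.8] psi 71.2 w 23.2 F 15.0 q7 111.0 -> delta [-223.5   17.1    3.1] yaw 0.2
```

```bash
python3 -m crank '[{"delta_pos":[-15,1,0],"yaw":0,"claw":10},{"delta_pos":[-45,3,0],"yaw":0,"claw":10},{"delta_pos":[-80,6,0],"yaw":0,"claw":10},{"delta_pos":[-120,9,0],"yaw":0,"claw":10},{"delta_pos":[-160,12,0],"yaw":0,"claw":10},{"delta_pos":[-195,15,0],"yaw":0,"claw":10},{"delta_pos":[-216,17,0],"yaw":0,"claw":10},{"delta_pos":[-223,17,0],"yaw":0,"claw":10}]' >/dev/null;python3 -m crank '[{"delta_pos":[0,0,0],"yaw":0,"claw":10},{"delta_pos":[0,0,0],"yaw":0,"claw":10},{"delta_pos":[0,0,0],"yaw":0,"claw":10}]' >/dev/null;  python3 go.py 600 -342 18 71;python3 - <<'E'
from h import *
im2,_=grab('side')
cv2.imwrite('pics/r5.png',cv2.resize(im2[240:360,310:430],(600,600)))
E
```

```text
t 9.55 pos [ 597.4 -341.4  109.9] psi 71.2 w 23.2 F 15.0 q7 107.0 -> delta [-2.8  0.3 91.9] yaw 0.2
```

View pics/r5.png

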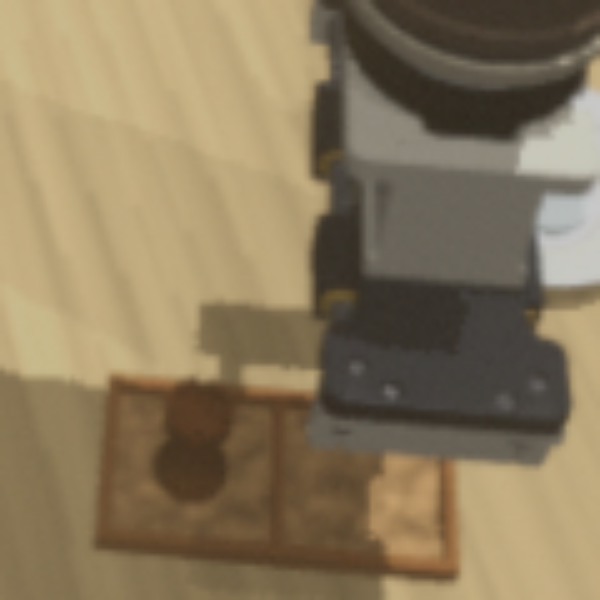

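The queen is hidden behind the hand, which is over the far bay (crop (360,480)). The rook is still fine at (195,440). I'll lower the queen carefully.

```bash
python3 -m crank '[{"delta_pos":[-2,0,20],"yaw":0,"claw":10},{"delta_pos":[-3,0,50],"yaw":0,"claw":10},{"delta_pos":[-3,0,75],"yaw":0,"claw":10},{"delta_pos":[-3,0,85],"yaw":0,"claw":10},{"delta_pos":[-3,0,88],"yaw":0,"claw":10},{"delta_pos":[-3,0,88],"yaw":0,"claw":10},{"delta_pos":[-3,0,88],"yaw":0,"claw":10}]'; python3 -m crank '[{"delta_pos":[0,0,1],"yaw":0,"claw":10},{"delta_pos":[0,0,1],"yaw":0,"claw":10},{"delta_pos":[0,0,2],"yaw":0,"claw":10},{"delta_pos":[0,0,2],"yaw":0,"claw":10}]'
```

```text
time: 10.18
tool_pos: [0.6026, -0.3429, 0.0234]
ee_rot: [[-0.947, 0.321, 0.002], [0.321, 0.947, -0.001], [-0.002, -0.0, -1.0]]
ft_force: [-1.3, 0.1, 0.5]
grip_width: 0.0234
gripper_force: 15.0
time: 10.52
tool_pos: [0.6024, -0.3423, 0.0203]
ee_rot: [[-0.947, 0.321, 0.001], [0.321, 0.947, -0.0], [-0.001, 0.0, -1.0]]
ft_force: [0.1, -0.1, -0.5]
grip_width: 0.0236
gripper_force: 15.0
```

```bash
python3 -m crank '[{"delta_pos":[0,0,1],"yaw":0,"claw":10},{"delta_pos":[0,0,1],"yaw":0,"claw":10},{"delta_pos":[0,0,1],"yaw":0,"claw":10}]'|grep -E "tool|ft"; python3 -m crank '[{"delta_pos":[0,0,1],"yaw":0,"claw":10},{"delta_pos":[0,0,1],"yaw":0,"claw":10},{"delta_pos":[0,0,1],"yaw":0,"claw":10}]'|grep -E "tool|ft"
```

```text
tool_pos: [0.6021, -0.3423, 0.0188]
ft_force: [0.4, -0.1, 0.5]
tool_pos: [0.6025, -0.3427, 0.0186]
ft_force: [-1.5, -0.0, 6.9]
```

Contact came at the expected height, so I'll release, retreat and go over the car.

```bash
python3 -m crank '[{"delta_pos":[0,0,0],"yaw":0,"claw":30},{"delta_pos":[0,0,0],"yaw":0,"claw":46},{"delta_pos":[0,0,0],"yaw":0,"claw":46},{"delta_pos":[0,0,0],"yaw":0,"claw":46},{"delta_pos":[0,0,-25],"yaw":0,"claw":46},{"delta_pos":[0,0,-60],"yaw":0,"claw":46},{"delta_pos":[0,0,-90],"yaw":0,"claw":46},{"delta_pos":[0,0,-90],"yaw":0,"claw":46}]'|grep tool; python3 go.py 436.5 -161.5 100 -5.3
```

```text
tool_pos: [0.6052, -0.3444, 0.1143]
t 11.68 pos [ 605.2 -344.4  114.3] psi 71.3 w 45.9 F 0.0 q7 107.0 -> delta [218.6 119.1  12.2] yaw 76.6
```

```bash
python3 -m crank '[{"delta_pos":[30,16,0],"yaw":7,"claw":70},{"delta_pos":[62,34,0],"yaw":14,"claw":70},{"delta_pos":[95,52,0],"yaw":21,"claw":70},{"delta_pos":[130,70,0],"yaw":28,"claw":70},{"delta_pos":[160,88,0],"yaw":35,"claw":70},{"delta_pos":[190,104,0],"yaw":42,"claw":70},{"delta_pos":[210,114,0],"yaw":49,"claw":70},{"delta_pos":[218,119,0],"yaw":56,"claw":70}]' |grep tool; python3 -m crank '[{"delta_pos":[0,0,0],"yaw":7,"claw":70},{"delta_pos":[0,0,0],"yaw":14,"claw":70},{"delta_pos":[0,0,0],"yaw":20,"claw":70},{"delta_pos":[0,0,0],"yaw":20,"claw":70},{"delta_pos":[0,0,0],"yaw":20,"claw":70}]' >/dev/null;python3 go.py 436.5 -161.5 10.5 -5.3;  python3 - <<'E'
from h import *
im,d=grab('top');X=cloud('top',d)
im2,_=grab('side')
cv2.imwrite('pics/r6.png',np.hstack([cv2.resize(im[140:320,350:530],(500,500)),cv2.resize(im2[200:360,250:400],(300,320))[:,:].copy() if 0 else cv2.resize(im2[200:370,250:350],(294,500))]))
P=X[140:240,430:510].reshape(-1,3);P=P[(P[:,2]>.06)&(P[:,2]<.085)];print(P.mean(0) if len(P) else 0,len(P),np.percentile(P[:,2],95))
E
```

```text
tool_pos: [0.4309, -0.1569, 0.1074]
t 12.77 pos [ 433.9 -159.5  107.7] psi -4.5 w 69.9 F 0.0 q7 31.0 -> delta [-1.8  2.8 97.2] yaw 0.8
[ 0.60177656 -0.34262661  0.06821769] 120 0.07117240214552262
```

View pics/r6.png

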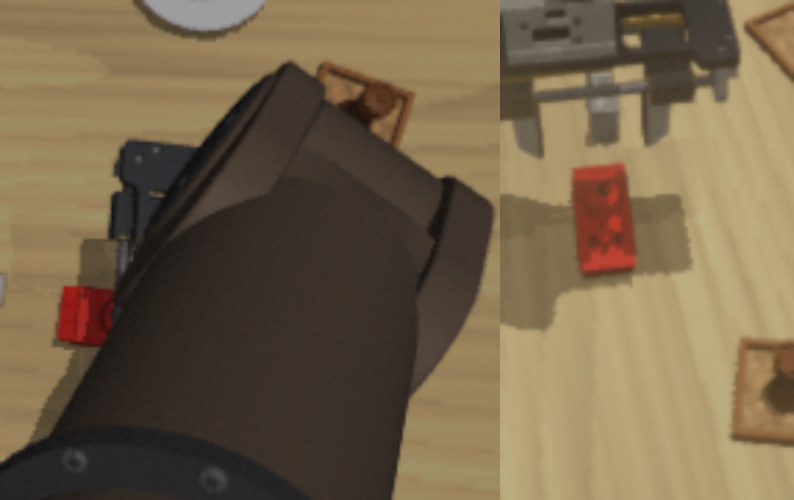

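The queen stands in the far bay (crop (375,98)). In the side view the fingers straddle the car, at (530,130) and (655,120) with the car at (603,215). I'll descend and grip.

```bash
python3 -m crank '[{"delta_pos":[-2,3,30],"yaw":1,"claw":70},{"delta_pos":[-2,3,65],"yaw":1,"claw":70},{"delta_pos":[-2,3,88],"yaw":1,"claw":70},{"delta_pos":[-2,3,97],"yaw":1,"claw":70},{"delta_pos":[-2,3,97],"yaw":1,"claw":70},{"delta_pos":[-2,3,97],"yaw":1,"claw":30},{"delta_pos":[-2,3,97],"yaw":1,"claw":30},{"delta_pos":[-2,3,97],"yaw":1,"claw":30}]' 12;python3 -m crank '[{"delta_pos":[0,0,0],"yaw":0,"claw":30},{"delta_pos":[0,0,0],"yaw":0,"claw":30},{"delta_pos":[0,0,0],"yaw":0,"claw":30},{"delta_pos":[0,0,0],"yaw":0,"claw":30}]' 18;  python3 go.py 669 15 75 108.5
```

```text
time: 13.53
tool_pos: [0.4377, -0.1621, 0.0121]
ee_rot: [[0.099, 0.995, 0.002], [0.995, -0.099, -0.0], [-0.0, 0.002, -1.0]]
ft_force: [0.4, -0.5, -0.0]
grip_width: 0.0545
gripper_force: 0.0
time: 13.87
tool_pos: [0.4374, -0.1619, 0.0116]
ee_rot: [[0.099, 0.995, 0.002], [0.995, -0.099, 0.0], [0.0, 0.002, -1.0]]
ft_force: [-0.8, 1.2, 8.3]
grip_width: 0.042
gripper_force: 18.0
t 13.87 pos [ 437.4 -161.9   11.6] psi -5.7 w 42.0 F 18.0 q7 40.0 -> delta [199.  213.  -63.1] yaw 65.8
```

```bash
python3 -m crank '[{"delta_pos":[0,0,-8],"yaw":0,"claw":30},{"delta_pos":[0,0,-30],"yaw":0,"claw":30},{"delta_pos":[0,0,-55],"yaw":0,"claw":30},{"delta_pos":[0,0,-70],"yaw":0,"claw":30},{"delta_pos":[0,0,-75],"yaw":0,"claw":30}]' |grep -E "tool|grip"; python3 -m crank '[{"delta_pos":[15,15,0],"yaw":3,"claw":30},{"delta_pos":[37,40,0],"yaw":9,"claw":30},{"delta_pos":[62,66,0],"yaw":16,"claw":30},{"delta_pos":[88,94,0],"yaw":23,"claw":30},{"delta_pos":[114,122,0],"yaw":30,"claw":30},{"delta_pos":[140,150,0],"yaw":37,"claw":30},{"delta_pos":[165,177,0],"yaw":44,"claw":30},{"delta_pos":[185,198,0],"yaw":51,"claw":30}]' |grep -E "tool|grip"; python3 go.py 669 15 75 108.5
```

```text
tool_pos: [0.4377, -0.1622, 0.0882]
grip_width: 0.0416
gripper_force: 18.0
tool_pos: [0.6539, 0.0058, 0.085]
grip_width: 0.0418
gripper_force: 18.0
t 14.95 pos [653.9   5.8  85. ] psi -56.9 w 41.8 F 18.0 q7 -28.0 -> delta [17.7  0.5 10. ] yaw 14.6
```

```bash
python3 -m crank '[{"delta_pos":[10,0,0],"yaw":7,"claw":30},{"delta_pos":[17,0,5],"yaw":13,"claw":30},{"delta_pos":[17,0,10],"yaw":15,"claw":30},{"delta_pos":[17,0,10],"yaw":15,"claw":30},{"delta_pos":[17,0,10],"yaw":15,"claw":30}]'>/dev/null;  python3 go.py 669 15 16 108.5;python3 - <<'E'
from h import *
im2,_=grab('side')
cv2.imwrite('pics/r7.png',cv2.resize(im2[130:250,300:420],(600,600)))
E
```

```text
t 15.37 pos [665.6  11.8  75. ] psi -71.6 w 41.9 F 18.0 q7 -41.0 -> delta [ 4.3 -2.  59. ] yaw -0.1
```

View pics/r7.png

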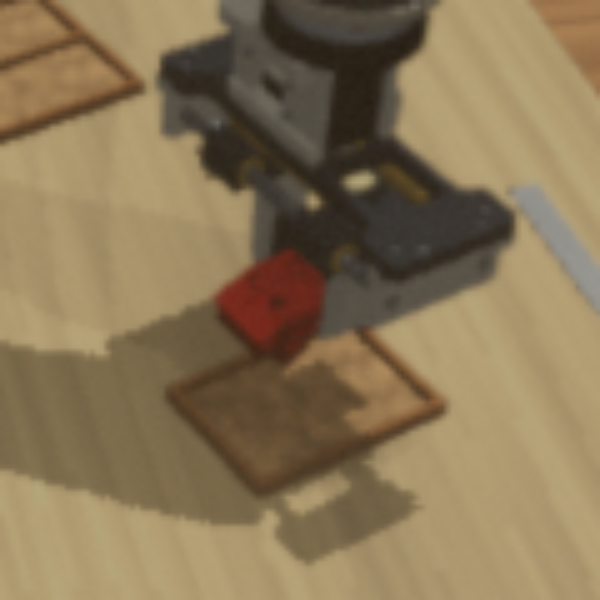

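The car hangs level, aligned with the tray below it (crop (280,300) over the tray at (300,410)). I'll lower it.

```bash
python3 -m crank '[{"delta_pos":[3,-1,15],"yaw":0,"claw":30},{"delta_pos":[4,-2,35],"yaw":0,"claw":30},{"delta_pos":[4,-2,50],"yaw":0,"claw":30},{"delta_pos":[4,-2,56],"yaw":0,"claw":30},{"delta_pos":[4,-2,57],"yaw":0,"claw":30},{"delta_pos":[4,-2,57],"yaw":0,"claw":30},{"delta_pos":[4,-2,57],"yaw":0,"claw":30}]' |grep -E "tool|ft"; for i in 1; do python3 -m crank '[{"delta_pos":[0,0,1],"yaw":0,"claw":30},{"delta_pos":[0,0,1],"yaw":0,"claw":30},{"delta_pos":[0,0,2],"yaw":0,"claw":30},{"delta_pos":[0,0,2],"yaw":0,"claw":30}]' |grep -E "tool|ft";done
```

```text
tool_pos: [0.67, 0.0145, 0.0196]
ft_force: [0.6, 0.1, 0.6]
tool_pos: [0.6696, 0.0151, 0.017]
ft_force: [0.4, 0.0, -0.9]
```

```bash
python3 -m crank '[{"delta_pos":[0,0,1],"yaw":0,"claw":30},{"delta_pos":[0,0,1],"yaw":0,"claw":30},{"delta_pos":[0,0,1],"yaw":0,"claw":30}]' |grep -E "tool|ft";  python3 -m crank '[{"delta_pos":[0,0,1],"yaw":0,"claw":30},{"delta_pos":[0,0,1],"yaw":0,"claw":30},{"delta_pos":[0,0,1],"yaw":0,"claw":30}]' |grep -E "tool|ft"
```

```text
tool_pos: [0.6695, 0.015, 0.0158]
ft_force: [-0.1, -0.2, -0.7]
tool_pos: [0.6696, 0.0149, 0.0148]
ft_force: [-0.5, 0.4, 0.0]
```

```bash
python3 -m crank '[{"delta_pos":[0,0,0.7],"yaw":0,"claw":30},{"delta_pos":[0,0,0.7],"yaw":0,"claw":30},{"delta_pos":[0,0,0.7],"yaw":0,"claw":30}]' |grep -E "tool|ft"
```

```text
tool_pos: [0.6696, 0.015, 0.0147]
ft_force: [-3.1, 0.8, 6.0]
```

```bash
python3 -m crank '[{"delta_pos":[0,0,0],"yaw":0,"claw":50},{"delta_pos":[0,0,0],"yaw":0,"claw":62},{"delta_pos":[0,0,0],"yaw":0,"claw":62},{"delta_pos":[0,0,0],"yaw":0,"claw":62},{"delta_pos":[0,0,-25],"yaw":0,"claw":62},{"delta_pos":[0,0,-60],"yaw":0,"claw":62},{"delta_pos":[0,0,-80],"yaw":0,"claw":62},{"delta_pos":[0,0,-80],"yaw":0,"claw":62}]'|grep tool; python3 go.py 459.5 -20 93 -5.5
```

```text
tool_pos: [0.6721, 0.014, 0.0988]
t 17.75 pos [672.1  14.   98.8] psi -71.7 w 61.8 F 0.0 q7 -42.0 -> delta [-212.5  -34.4    4.4] yaw -66.2
```

```bash
python3 -m crank '[{"delta_pos":[-15,-2,0],"yaw":-7,"claw":50},{"delta_pos":[-45,-7,0],"yaw":-14,"claw":50},{"delta_pos":[-80,-12,0],"yaw":-21,"claw":50},{"delta_pos":[-120,-18,0],"yaw":-28,"claw":50},{"delta_pos":[-155,-24,0],"yaw":-35,"claw":50},{"delta_pos":[-190,-30,0],"yaw":-42,"claw":50},{"delta_pos":[-207,-34,0],"yaw":-49,"claw":50},{"delta_pos":[-211,-35,0],"yaw":-56,"claw":50}]' |grep tool; python3 -m crank '[{"delta_pos":[0,0,0],"yaw":-7,"claw":50},{"delta_pos":[0,0,0],"yaw":-10,"claw":50},{"delta_pos":[0,0,0],"yaw":-10,"claw":50},{"delta_pos":[0,0,0],"yaw":-10,"claw":50}]' >/dev/null;python3 go.py 459.5 -20 11 -5.5;  python3 - <<'E'
from h import *
im,d=grab('top')
im2,_=grab('side')
cv2.imwrite('pics/r8.png',np.hstack([cv2.resize(im[100:300,260:420],(400,500)),cv2.resize(im2[140:300,250:390],(400,457))[:,:].copy() if 0 else cv2.resize(im2[140:300,250:378],(400,500))]))
E
```

```text
tool_pos: [0.4537, -0.0181, 0.0936]
t 18.75 pos [458.1 -18.   94. ] psi -5.8 w 49.8 F 0.0 q7 15.0 -> delta [-1.9  1.6 83. ] yaw -0.3
```

View pics/r8.png

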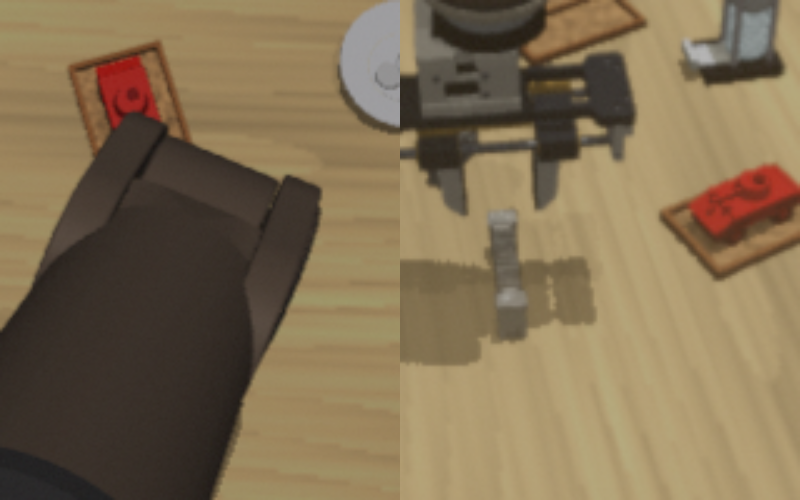

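The car sits in its tray (side crop (745,205)). The fingers, at (455,200) and (545,195), straddle the long fence at (507,260). I'll grip it and lift.

```bash
python3 -m crank '[{"delta_pos":[-2,1.5,30],"yaw":0,"claw":50},{"delta_pos":[-2,1.5,60],"yaw":0,"claw":50},{"delta_pos":[-2,1.5,78],"yaw":0,"claw":50},{"delta_pos":[-2,1.5,84],"yaw":0,"claw":50},{"delta_pos":[-2,1.5,84],"yaw":0,"claw":50},{"delta_pos":[-2,1.5,84],"yaw":0,"claw":8},{"delta_pos":[-2,1.5,84],"yaw":0,"claw":8},{"delta_pos":[-2,1.5,84],"yaw":0,"claw":8}]' 18 |grep -E "tool|grip";python3 -m crank '[{"delta_pos":[0,0,0],"yaw":0,"claw":8},{"delta_pos":[0,0,0],"yaw":0,"claw":8},{"delta_pos":[0,0,0],"yaw":0,"claw":8},{"delta_pos":[0,0,0],"yaw":0,"claw":8}]' 25|grep -E "tool|grip|ft"; python3 -m crank '[{"delta_pos":[0,0,-8],"yaw":0,"claw":8},{"delta_pos":[0,0,-30],"yaw":0,"claw":8},{"delta_pos":[0,0,-55],"yaw":0,"claw":8},{"delta_pos":[0,0,-75],"yaw":0,"claw":8},{"delta_pos":[0,0,-80],"yaw":0,"claw":8}]' |grep -E "tool|grip";python3 go.py 563 381 91 109.3
```

```text
tool_pos: [0.4604, -0.02, 0.0112]
grip_width: 0.0347
gripper_force: 0.0
tool_pos: [0.4599, -0.0199, 0.0106]
ft_force: [-1.7, 1.2, 6.8]
grip_width: 0.0183
gripper_force: 25.0
tool_pos: [0.4607, -0.0204, 0.0928]
grip_width: 0.0181
gripper_force: 25.0
t 20.27 pos [460.7 -20.4  92.8] psi -5.7 w 18.1 F 25.0 q7 16.0 -> delta [409.6  61.6   2.4] yaw 65.0
```

```bash
python3 -m crank '[{"delta_pos":[12,2,0],"yaw":2,"claw":8},{"delta_pos":[35,5,0],"yaw":6,"claw":8},{"delta_pos":[65,10,0],"yaw":12,"claw":8},{"delta_pos":[100,15,0],"yaw":18,"claw":8},{"delta_pos":[138,21,0],"yaw":24,"claw":8},{"delta_pos":[176,26,0],"yaw":30,"claw":8},{"delta_pos":[214,32,0],"yaw":36,"claw":8},{"delta_pos":[252,38,0],"yaw":42,"claw":8}]' |grep -E "tool|grip"; python3 go.py 563 381 91 109.3
```

```text
tool_pos: [0.522, 0.229, 0.0898]
grip_width: 0.0178
gripper_force: 25.0
t 20.93 pos [522.  229.   89.8] psi -48.0 w 17.8 F 25.0 q7 -41.0 -> delta [132.3 -85.5  -1.3] yaw 22.7
```

```bash
python3 -m crank '[{"delta_pos":[32,-21,0],"yaw":6,"claw":8},{"delta_pos":[62,-40,0],"yaw":12,"claw":8},{"delta_pos":[90,-58,0],"yaw":17,"claw":8},{"delta_pos":[113,-73,0],"yaw":21,"claw":8},{"delta_pos":[128,-82,0],"yaw":23,"claw":8},{"delta_pos":[132,-85,0],"yaw":23,"claw":8},{"delta_pos":[132,-85,0],"yaw":23,"claw":8},{"delta_pos":[132,-85,0],"yaw":23,"claw":8}]' |grep -E "tool|grip"; python3 go.py 563 381 16 109.3; python3 - <<'E'
from h import *
im,d=grab('top')
im2,_=grab('side')
cv2.imwrite('pics/r9.png',np.hstack([cv2.resize(im[80:240,80:240],(400,400)),cv2.resize(im2[90:190,230:330],(400,400))]))
E
```

```text
tool_pos: [0.5626, 0.3771, 0.0897]
grip_width: 0.018
gripper_force: 25.0
t 21.6 pos [562.6 377.1  89.7] psi -70.7 w 18.0 F 25.0 q7 -72.0 -> delta [ 1.7 -3.7 73.7] yaw -0.0
```

View pics/r9.png

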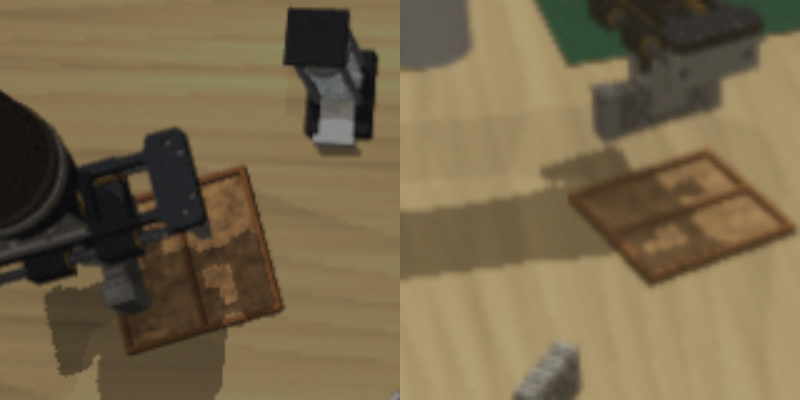

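The fence runs parallel to the divider over the left bay (its end at top crop (125,290)), clear of the dispenser. I'll lower it.

```bash
python3 -m crank '[{"delta_pos":[1,-2,20],"yaw":0,"claw":8},{"delta_pos":[1,-3,45],"yaw":0,"claw":8},{"delta_pos":[1,-3,62],"yaw":0,"claw":8},{"delta_pos":[1,-3,70],"yaw":0,"claw":8},{"delta_pos":[1,-3,72],"yaw":0,"claw":8},{"delta_pos":[1,-3,72],"yaw":0,"claw":8},{"delta_pos":[1,-3,72],"yaw":0,"claw":8}]' |grep -E "tool|ft"; python3 -m crank '[{"delta_pos":[0,0,1],"yaw":0,"claw":8},{"delta_pos":[0,0,1],"yaw":0,"claw":8},{"delta_pos":[0,0,2],"yaw":0,"claw":8},{"delta_pos":[0,0,2],"yaw":0,"claw":8}]' |grep -E "tool|ft"
```

```text
tool_pos: [0.5637, 0.3815, 0.0192]
ft_force: [0.3, 0.3, -1.9]
tool_pos: [0.5629, 0.3819, 0.0164]
ft_force: [-0.7, 0.5, -1.2]
```

```bash
python3 -m crank '[{"delta_pos":[0,0,0.8],"yaw":0,"claw":8},{"delta_pos":[0,0,0.8],"yaw":0,"claw":8},{"delta_pos":[0,0,0.8],"yaw":0,"claw":8}]' |grep -E "tool|ft"
```

```text
tool_pos: [0.5628, 0.3817, 0.0153]
ft_force: [-0.5, -1.1, -1.4]
```

```bash
python3 -m crank '[{"delta_pos":[0,0,0.8],"yaw":0,"claw":8},{"delta_pos":[0,0,0.8],"yaw":0,"claw":8},{"delta_pos":[0,0,0.8],"yaw":0,"claw":8}]' |grep -E "tool|ft";python3 -m crank '[{"delta_pos":[0,0,0.7],"yaw":0,"claw":8},{"delta_pos":[0,0,0.7],"yaw":0,"claw":8},{"delta_pos":[0,0,0.7],"yaw":0,"claw":8}]' |grep -E "tool|ft"
```

```text
tool_pos: [0.5628, 0.3817, 0.0145]
ft_force: [-0.5, -0.5, -1.4]
tool_pos: [0.5629, 0.3817, 0.0138]
ft_force: [0.5, 0.2, -1.9]
```

```bash
python3 -m crank '[{"delta_pos":[0,0,0.6],"yaw":0,"claw":8},{"delta_pos":[0,0,0.6],"yaw":0,"claw":8},{"delta_pos":[0,0,0.6],"yaw":0,"claw":8}]' |grep -E "tool|ft"
```

```text
tool_pos: [0.5629, 0.3817, 0.0138]
ft_force: [-2.4, 0.0, 5.1]
```

Contact. I'll release, lift and go to the short fence.

```bash
python3 -m crank '[{"delta_pos":[0,0,0],"yaw":0,"claw":30},{"delta_pos":[0,0,0],"yaw":0,"claw":40},{"delta_pos":[0,0,0],"yaw":0,"claw":40},{"delta_pos":[0,0,0],"yaw":0,"claw":40},{"delta_pos":[0,0,-25],"yaw":0,"claw":40},{"delta_pos":[0,0,-60],"yaw":0,"claw":40},{"delta_pos":[0,0,-80],"yaw":0,"claw":40},{"delta_pos":[0,0,-80],"yaw":0,"claw":40}]'|grep tool; python3 go.py 438.4 140.5 92 -36.5
```

```text
tool_pos: [0.5656, 0.3821, 0.098]
t 24.28 pos [565.6 382.1  98. ] psi -70.7 w 39.9 F 0.0 q7 -73.0 -> delta [-199.8  186.2    4.5] yaw -34.2
```

```bash
python3 -m crank '[{"delta_pos":[-14,13,0],"yaw":-4,"claw":50},{"delta_pos":[-38,36,0],"yaw":-9,"claw":50},{"delta_pos":[-66,62,0],"yaw":-14,"claw":50},{"delta_pos":[-94,88,0],"yaw":-19,"claw":50},{"delta_pos":[-122,114,0],"yaw":-24,"claw":50},{"delta_pos":[-150,140,0],"yaw":-29,"claw":50},{"delta_pos":[-176,164,0],"yaw":-34,"claw":50},{"delta_pos":[-192,180,0],"yaw":-34,"claw":50}]' |grep tool; python3 -m crank '[{"delta_pos":[-5,8,0],"yaw":0,"claw":50},{"delta_pos":[-5,8,0],"yaw":0,"claw":50},{"delta_pos":[-5,8,0],"yaw":0,"claw":50},{"delta_pos":[-5,8,0],"yaw":0,"claw":50}]' >/dev/null;python3 go.py 438.4 140.5 11 -36.5;  python3 - <<'E'
from h import *
im,d=grab('top')
im2,_=grab('side')
cv2.imwrite('pics/r10.png',np.hstack([cv2.resize(im[130:290,100:260],(400,400)),cv2.resize(im2[110:210,230:330],(400,400))]))
E
```

```text
tool_pos: [0.4385, 0.1453, 0.0929]
t 25.28 pos [445.3 140.8  93.1] psi -36.7 w 50.0 F 0.0 q7 -26.0 -> delta [-4.4 -5.3 82.1] yaw -0.2
```

View pics/r10.png

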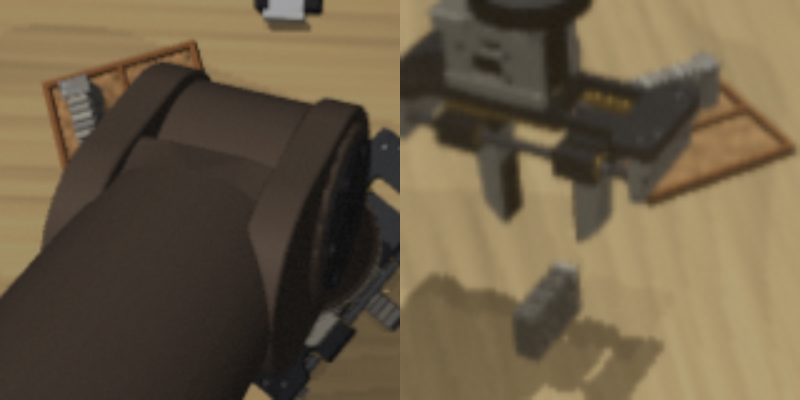

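The long fence stands in the left bay (top crop (80,105)). The fingers, at side crop (500,190) and (595,200), straddle the short fence at (547,310).

```bash
python3 -m crank '[{"delta_pos":[-4,-5,25],"yaw":0,"claw":50},{"delta_pos":[-4,-5,30],"yaw":0,"claw":50},{"delta_pos":[-4,-5,60],"yaw":0,"claw":50},{"delta_pos":[-4,-5,78],"yaw":0,"claw":50},{"delta_pos":[-4,-5,83],"yaw":0,"claw":50},{"delta_pos":[-4,-5,83],"yaw":0,"claw":50},{"delta_pos":[-4,-5,83],"yaw":0,"claw":8},{"delta_pos":[-4,-5,83],"yaw":0,"claw":8}]' 18 |grep -E "tool|grip";python3 -m crank '[{"delta_pos":[0,0,0],"yaw":0,"claw":8},{"delta_pos":[0,0,0],"yaw":0,"claw":8},{"delta_pos":[0,0,0],"yaw":0,"claw":8},{"delta_pos":[0,0,0],"yaw":0,"claw":8},{"delta_pos":[0,0,0],"yaw":0,"claw":8}]' 25|grep -E "tool|grip|ft"; python3 -m crank '[{"delta_pos":[0,0,-8],"yaw":0,"claw":8},{"delta_pos":[0,0,-30],"yaw":0,"claw":8},{"delta_pos":[0,0,-55],"yaw":0,"claw":8},{"delta_pos":[0,0,-75],"yaw":0,"claw":8},{"delta_pos":[0,0,-80],"yaw":0,"claw":8},{"delta_pos":[0,0,-80],"yaw":0,"claw":8}]' |grep -E "tool|grip";python3 go.py 584.6 320.7 91 109.3
```

```text
tool_pos: [0.4388, 0.1396, 0.0111]
grip_width: 0.0406
gripper_force: 0.0
tool_pos: [0.4383, 0.1396, 0.0107]
ft_force: [-1.1, 0.8, 7.3]
grip_width: 0.0176
gripper_force: 25.0
tool_pos: [0.4388, 0.1399, 0.0916]
grip_width: 0.018
gripper_force: 25.0
t 26.97 pos [438.8 139.9  91.6] psi -36.7 w 18.0 F 25.0 q7 -26.0 -> delta [232.1   8.9   1.2] yaw 34.0
```

```bash
python3 -m crank '[{"delta_pos":[14,0,0],"yaw":2,"claw":8},{"delta_pos":[42,2,0],"yaw":7,"claw":8},{"delta_pos":[78,3,0],"yaw":12,"claw":8},{"delta_pos":[115,4,0],"yaw":18,"claw":8},{"delta_pos":[152,6,0],"yaw":24,"claw":8},{"delta_pos":[186,7,0],"yaw":30,"claw":8},{"delta_pos":[212,8,0],"yaw":34,"claw":8},{"delta_pos":[226,9,0],"yaw":34,"claw":8}]' >/dev/null; python3 -m crank '[{"delta_pos":[0,0,0],"yaw":0,"claw":8},{"delta_pos":[0,0,0],"yaw":0,"claw":8},{"delta_pos":[0,0,0],"yaw":0,"claw":8}]' >/dev/null; python3 go.py 583 320 18 109.3; python3 - <<'E'
from h import *
im,d=grab('top')
im2,_=grab('side')
cv2.imwrite('pics/r11.png',np.hstack([cv2.resize(im[80:240,80:240],(400,400)),cv2.resize(im2[90:190,260:360],(400,400))]))
E
```

```text
t 27.88 pos [579.6 313.6  89.3] psi -70.8 w 17.9 F 25.0 q7 -66.0 -> delta [ 5.5 -4.9 71.3] yaw -0.1
```

View pics/r11.png

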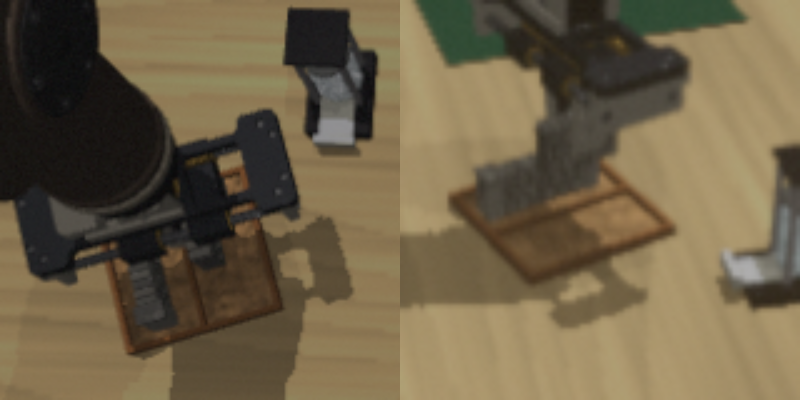

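The gripper clears the dispenser (hand corner (270,120), dispenser (340,110)), the long fence is in place, and the short fence is over the right bay. I'll lower it.

```bash
python3 -m crank '[{"delta_pos":[2,-4,20],"yaw":0,"claw":8},{"delta_pos":[3,-5,45],"yaw":0,"claw":8},{"delta_pos":[3,-5,62],"yaw":0,"claw":8},{"delta_pos":[3,-5,70],"yaw":0,"claw":8},{"delta_pos":[3,-5,72],"yaw":0,"claw":8},{"delta_pos":[3,-5,72],"yaw":0,"claw":8},{"delta_pos":[3,-5,72],"yaw":0,"claw":8}]' |grep -E "tool|ft"; python3 -m crank '[{"delta_pos":[0,0,1],"yaw":0,"claw":8},{"delta_pos":[0,0,1],"yaw":0,"claw":8},{"delta_pos":[0,0,2],"yaw":0,"claw":8},{"delta_pos":[0,0,2],"yaw":0,"claw":8}]' |grep -E "tool|ft"
```

```text
tool_pos: [0.5823, 0.3206, 0.0195]
ft_force: [-0.7, 0.0, 0.2]
tool_pos: [0.5817, 0.321, 0.0165]
ft_force: [0.2, 0.5, -0.6]
```

```bash
python3 -m crank '[{"delta_pos":[0,0,1],"yaw":0,"claw":8},{"delta_pos":[0,0,1],"yaw":0,"claw":8},{"delta_pos":[0,0,1],"yaw":0,"claw":8}]' |grep -E "tool|ft"
```

```text
tool_pos: [0.5815, 0.3209, 0.0152]
ft_force: [-0.0, -0.6, -1.5]
```

```bash
python3 -m crank '[{"delta_pos":[0,0,0.8],"yaw":0,"claw":8},{"delta_pos":[0,0,0.8],"yaw":0,"claw":8},{"delta_pos":[0,0,0.8],"yaw":0,"claw":8}]' |grep -E "tool|ft";python3 -m crank '[{"delta_pos":[0,0,0.8],"yaw":0,"claw":8},{"delta_pos":[0,0,0.8],"yaw":0,"claw":8},{"delta_pos":[0,0,0.8],"yaw":0,"claw":8}]' |grep -E "tool|ft"
```

```text
tool_pos: [0.5816, 0.3208, 0.0144]
ft_force: [0.2, -0.0, -0.2]
tool_pos: [0.5817, 0.3209, 0.0138]
ft_force: [-1.3, -0.4, 2.0]
```

```bash
python3 -m crank '[{"delta_pos":[0,0,0.4],"yaw":0,"claw":8},{"delta_pos":[0,0,0.4],"yaw":0,"claw":8}]' |grep -E "tool|ft";python3 -m crank '[{"delta_pos":[0,0,0],"yaw":0,"claw":30},{"delta_pos":[0,0,0],"yaw":0,"claw":40},{"delta_pos":[0,0,0],"yaw":0,"claw":40},{"delta_pos":[0,0,0],"yaw":0,"claw":40},{"delta_pos":[0,0,-25],"yaw":0,"claw":40},{"delta_pos":[0,0,-60],"yaw":0,"claw":40},{"delta_pos":[0,0,-100],"yaw":0,"claw":40},{"delta_pos":[0,0,-120],"yaw":0,"claw":40}]'|grep tool; python3 go.py 300 400 130
```

```text
tool_pos: [0.5817, 0.3209, 0.0138]
ft_force: [-3.6, 0.4, 6.6]
tool_pos: [0.5833, 0.3206, 0.1374]
t 30.48 pos [583.3 320.6 137.4] psi -70.8 w 39.8 F 0.0 q7 -68.0 -> delta [-241.3 -168.3    6.4] yaw 0
```

```bash
python3 -m crank '[{"delta_pos":[-30,-21,0],"yaw":0,"claw":40},{"delta_pos":[-64,-45,0],"yaw":0,"claw":40},{"delta_pos":[-98,-68,0],"yaw":0,"claw":40},{"delta_pos":[-132,-92,0],"yaw":0,"claw":40},{"delta_pos":[-166,-115,0],"yaw":0,"claw":40},{"delta_pos":[-200,-139,0],"yaw":0,"claw":40},{"delta_pos":[-230,-160,0],"yaw":0,"claw":40},{"delta_pos":[-240,-168,0],"yaw":0,"claw":40}]' |grep tool; python3 -m crank '[{"delta_pos":[0,0,0],"yaw":0,"claw":40},{"delta_pos":[0,0,0],"yaw":0,"claw":40}]'|grep -E tool; python3 - <<'E'
from h import *
np.set_printoptions(precision=1,suppress=True)
im,d=grab('top');X=cloud('top',d)*1000
cv2.imwrite('pics/end.png',im)
for n,(x,y),a,r in [('scen',(574,351),19.2,67),('tcar',(669,15),18.5,61),('chess',(568,-331),161.1,71)]:
    c,s=np.cos(np.radians(a)),np.sin(np.radians(a));D=X-np.array([x,y,0]);lx=D[...,0]*c+D[...,1]*s;ly=-D[...,0]*s+D[...,1]*c
    m=((abs(lx)<r)&(abs(ly)<r)&(X[...,2]>14)&(X[...,2]<100)).astype(np.uint8)
    k,l,_,_=cv2.connectedComponentsWithStats(m)
    for i in range(1,k):
        q=l==i
        if q.sum()>40:P=np.c_[lx[q],ly[q],X[q][:,2]];t=np.percentile(P[:,2],97);T=P[P[:,2]>t-12];rt=cv2.minAreaRect(np.float32(T[:,:2]));print(n,q.sum(),'top',round(t,1),'lo',P.min(0),'hi',P.max(0),'rect',np.round(rt[0]+rt[1],1))
E
```

```text
tool_pos: [0.2937, 0.4016, 0.1323]
tool_pos: [0.299, 0.4007, 0.1333]
scen 705 top 45.8 lo [-54.5  20.3  14.1] hi [52.6 46.6 47.6] rect [ -1.   34.3 106.9  26.3]
scen 347 top 46.2 lo [-34.1 -40.6  14.6] hi [ 28.3 -21.   48.3] rect [ -2.7 -31.   18.   61.8]
tcar 824 top 50.3 lo [-47.4 -21.5  15.5] hi [47.8 21.  54.1] rect [-2.7  0.  71.5 41.2]
chess 240 top 71.1 lo [-50.  -13.8  14.1] hi [-23.5  12.3  72.2] rect [-36.    0.5  24.2  25.1]
chess 203 top 55.5 lo [ 19.9 -11.7  14. ] hi [47.2 15.5 57.4] rect [33.4  1.4 25.7 27.8]
```

View pics/end.png

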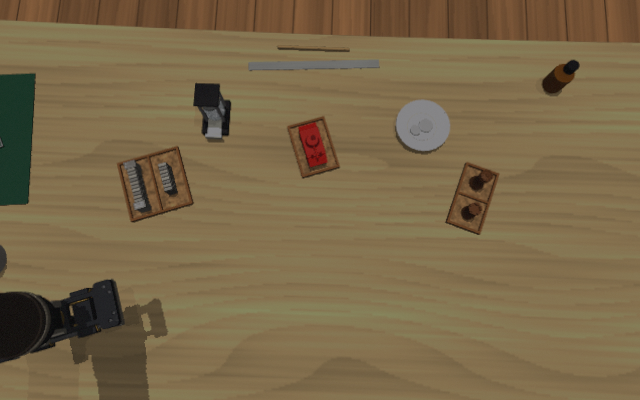

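All five pieces stand centred in their bays: the fences at (137,185) and (167,178), the car at (313,147), the queen at (481,180) and the rook at (470,211). The saucer and dispenser are where they were, so I'll hand in.

```bash
python3 -c "
from station import manip
print(manip.finish_job())"
```

```text
the job is handed in; nothing more can be done
None
```

I handed the job in at about 31 s of the 128 s allowed: the last camera check showed all five pieces upright and centred in their bays, with the saucer and dispenser not visibly moved, but the hand-in returned no verdict.

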